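# Run the fish carrier round the feed track

### The job

Push the wooden disc that bears the limewood fish along its L-shaped feed track, round the bend, until it rests against the steel stop at the far end. Keep it flat in the track, do not lift it out, then let go of it; leave the plain spare disc on the bench where it is.

Things in the scene. Friction and masses are not known exactly. Their poses are not given: they have to be found in the camera images.
- fish_carrier: The carrier to push: a waxed dark-wood disc, 80 mm across and 28 mm thick, about 0.16 kg, loose on the track's first straight, with a pale limewood fish, 72 mm long, fixed on top (within the disc's rim; its back is 54 mm above the disc's underside). Origin: centre of the disc's underside, z up; x to the fish's nose, at any angle.
- track: Fixed L-shaped channel of waxed wood, 86 mm wide: 8 mm base, rails 12 mm thick, 20 mm high above it. Origin: on the bench, at the bend's centre of curvature. Centre line (mm, own frame): from the open end (105,-150) in +y to (105,0), a quarter circle of radius 105 about the origin to (0,105), then in -x to the steel stop's face at x=-115. The disc starts between y=-75 and -20.
- home (a point): Point on the channel floor (8 mm above the bench) under the disc's centre when the disc touches the stop bar: (-75,105) mm in the track's frame; same axes as the track. The stop bar is 20 mm high above the floor.
- spare_carrier: Bystander: a plain spare disc of the same wood, 80 mm across and 28 mm thick, without a fish, lying on the bench inside the elbow of the track. Origin: centre of its underside. Not to be disturbed.
Things that resemble listed ones, but are neither listed nor needed, are in the scene too. Leave any turquoise look-alike of the fish_carrier alone.

How it is judged:
By the outcome, as a careful person would: the job done as asked, in the order asked, and still so for the second after the job is handed in, with the robot touching nothing.
It also fails if it takes over 42 s, if anything falls off the work surface, if the arm or the gripper's body presses on something with over 40 N, if the wrist force passes 120 N, or if a joint passes its speed limit or range.

### The arm

A 6-joint arm with a two-finger parallel gripper is mounted at the origin on the work surface. World frame = base frame: x ahead of the robot, y to its left, z up, the work surface at z = 0. Lengths are in mm, angles in rad, forces in N, time in s.
With the tool pointing down it reaches from about 275 to 1000 mm from the base axis. Payload 8.4 kg.
Tool frame: the origin (TCP) lies midway between the tips of the shut fingers; the grasp point (between the pads) lies 19 mm behind it; z points along the fingers, y is the line along which they close (so a half turn about z gives the same grasp; the last joint's range is limited). The gripper opens to 85 mm and grips with 20 to 120 N. Pads are 22 mm wide; open, the fingers measure 114 mm over their backs; the gripper's body (76 mm by 85 mm) begins 54 mm behind the grasp point. The pads swing forward as they close: fully open they stand 13 mm farther back than shut.
Start: joints at [-0.002, 0.353, 1.633, -0, 1.155, -0.002], TCP at [625.002, -0, 231.281] pointing down, gripper open.
Joint ranges: [-2.63, 2.63], [-0.92, 2.1], [0.06, 2.66], [-1.3, 4.44], [0, 2.69], [-3.02, 3.02]. Speed limits (rad/s): [2.22, 2.22, 2.79, 3.14, 3.14, 3.14].

### API

Orientations are given as [roll, pitch, yaw] about the fixed x, y, z axes, in that order (R = Rz(yaw) Ry(pitch) Rx(roll)).
In Python, from rig import r gives the robot as it stands.
- The arm moves only by the shell command python3 -m inch 'ROWS' [OPENING] [FORCE]. ROWS is JSON, a list that holds one entry, the list of rows, each a list of 6 numbers: the shift along the tool's x, y, z scaled (see below), then the turn, a rotation vector about the tool's x, y, z scaled (see below). In form: [[[tx, ty, tz, wx, wy, wz], ...]]. A call has 1 to 8 rows; each row is the pose to reach, as a shift and turn from the pose commanded when the call began, along the tool's axes at that moment, turning the shorter way round; what a row does not reach only later rows make up. The controller multiplies each number of a shift by 20 cm and each number of a turn by pi rad. A row lasts 1/12 s, in which the tool goes at most 41.7 mm and 7.16 degrees, less where a joint would pass 70% of its speed; a pose out of reach is approached as far as the arm can. A call with a number of a shift or a turn outside -1 to 1 is refused whole. A call with a gripper value outside its range is refused whole. OPENING is the gripper's target within -1 to 1 (fully open at 1, half-way at 0, shut at -1), set as the call begins (- or left out, the last holds). The fingers move at their own pace and stop on an object; FORCE is the grip in N (left out, the last holds). Time passes only in rows, so rows that repeat a pose let the fingers close. It gives the time, the measured TCP pose, the force, the opening and the grip force at its end, in the units of the state.
- r.sense(): the state, without advancing time (a new reading comes with each control period).
- r.grab_frame(name): name is "scene" or "side" or "wrist"; returns the picture (420x560x3 uint8, red, green, blue); there is no depth.
- r.camera_info(name): a dict with "K" (3x3 intrinsics, pixels), "rvec" (rotation vector, rad) and "tvec" (3), from world to camera coordinates, as OpenCV has them; the wrist camera has in their place "mount" (4x4, takes a point from camera to tool coordinates, whose origin is the TCP and whose axes are the flange's). Camera axes: x right, y down, z forward; pixel columns grow to the right and rows downward; lengths in mm; the calibration is good to about 2 mm. A picture is of the moment at which its call begins: read the wrist's pose just before it. camera_info takes no time and is no camera call.
- r.sign_off(): hands the job in; it is judged then, once.
The state is a dict: "clock": time; "qpos": joint angles; "qvel": joint speeds; "joint_efforts": joint torques, N m; "eef_pos": TCP position; "tcp_rot": TCP orientation; "contact_force": force on the tool from outside, world axes, zero at the start; "wrist_torque": the same for the moment, N m; "opening": opening from 0.0 (shut) to 1.0 (fully open); "grasp_force": force on a finger pad.
Only numpy, scipy, OpenCV 4.12 (cv2) and the standard library are available. Lean on these libraries where they do the work, as an engineer would, in place of code of your own. Each camera call takes 0.05 s, during which the arm holds its last target. There are 200 camera calls.

## Working session

There is one attempt and no reset: what is moved stays moved. The work goes in short steps, Python scripts to look and compute and a shell command to move; the robot and the scene stay as the last step left them, time stands still between calls to the robot, and variables do not carry over. Pictures are saved under pics/ and viewed, at most 12 in all, crops included, and the job is handed in when it is done.

```bash
mkdir -p pics; ls
cat > h.py <<'E'
import numpy as np, cv2
from rig import r
def cam(n):
    c=r.camera_info(n); K=np.array(c["K"],float)
    if "rvec" in c:
        R=cv2.Rodrigues(np.array(c["rvec"],float))[0]; t=np.array(c["tvec"],float).ravel()
        return K,R,t
def ray(n,u,v,z):
    K,R,t=cam(n); d=R.T@np.linalg.solve(K,[u,v,1]); o=-R.T@t
    return o+d*(z-o[2])/d[2]
def proj(n,P):
    K,R,t=cam(n); p=(K@(R@np.array(P,float).T+t[:,None])); return (p[:2]/p[2]).T
def save(n,f):
    im=r.grab_frame(n); cv2.imwrite(f,im[:,:,::-1]); return im
E
python3 - <<'E'
from h import *
s=r.sense();print(s)
for n in("scene","side"):
    save(n,f"pics/{n}0.png"); K,R,t=cam(n); print(n,-R.T@t,R[2])
E
```

```text
pics
{'clock': 0.0, 'qpos': array([-2.39661779e-03,  3.53630346e-01,  1.63413747e+00, -6.30956866e-06,
        1.15516443e+00, -2.39528594e-03]), 'qvel': array([-3.39427350e-04, -1.44142350e-04, -7.71661231e-05, -5.03330077e-04,
        6.78261555e-04, -6.89718296e-04]), 'joint_efforts': array([-2.03471049e-03, -6.05236173e+01, -3.42063046e+01, -2.62302356e-04,
        9.48130677e-03,  3.61521288e-06]), 'eef_pos': array([6.24535135e+02, 1.25122362e-03, 2.30571356e+02]), 'tcp_rot': array([-3.14025305e+00,  2.56023443e-06,  1.57079755e+00]), 'contact_force': array([ 0.34662541, -0.1360635 ,  0.55132763]), 'wrist_torque': array([-0.00726   ,  0.0330951 , -0.03487061]), 'grasp_force': 0.0, 'opening': 1.0004209652883351}
scene [1098.0957088  -382.27188765  553.1644196 ] [-0.57019757  0.47680167 -0.6689805 ]
side [ 438.85956058 -657.13943407  472.08992435] [ 0.24226056  0.80444678 -0.5423792 ]
```

View pics/scene0.png

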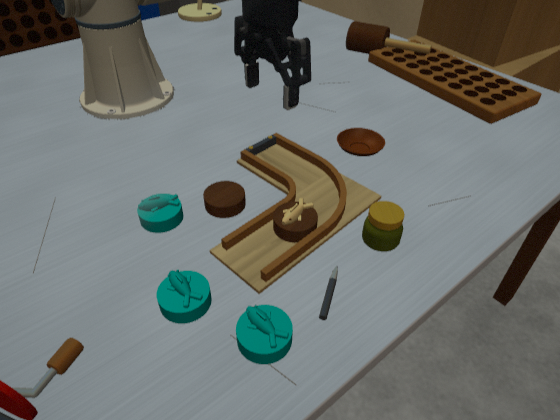

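View pics/side0.png

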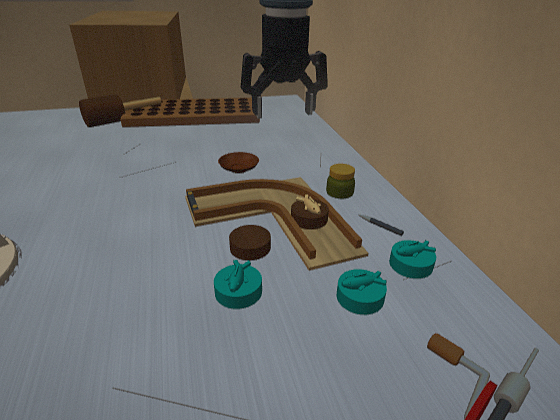

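The scene view shows the track with its open end at about (250,262), the bend at (335,190) and the dark stop at (262,145). The fish disc is at (295,220) and the spare at (225,198). The side view agrees: disc (309,213), stop (193,200), spare (250,242). I'll zoom in on the corners next.

Run:
```python
from h import *
a=cv2.imread("pics/scene0.png")[125:295,195:395]; cv2.imwrite("pics/c1.png",cv2.resize(a,None,fx=3.5,fy=3.5,interpolation=cv2.INTER_CUBIC))
a=cv2.imread("pics/side0.png")[165:285,180:380]; cv2.imwrite("pics/c2.png",cv2.resize(a,None,fx=4,fy=4,interpolation=cv2.INTER_CUBIC))
```

```text
(no output)
```

View pics/c1.png

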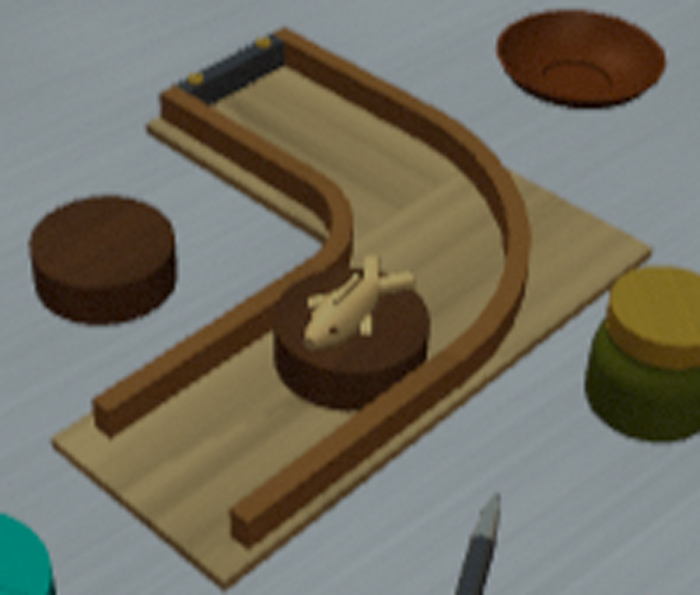

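View pics/c2.png

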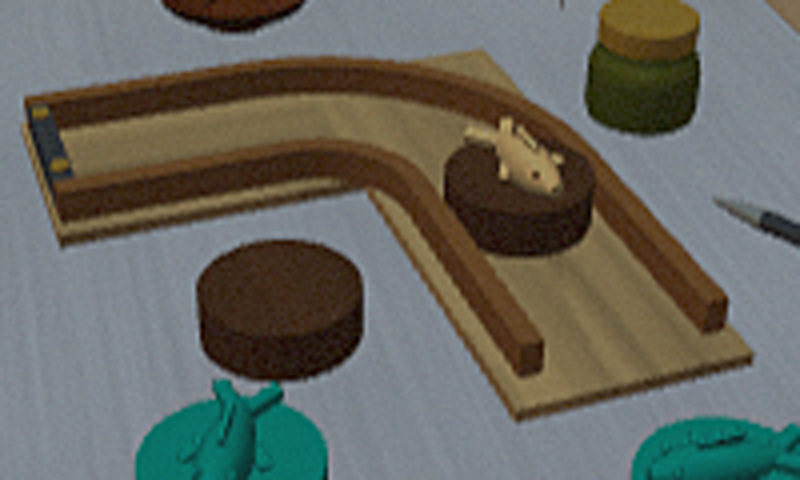

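```bash
cat >> h.py <<'E'
S=lambda u,v:(u/3.5+195,v/3.5+125)
D=lambda u,v:(u/4+180,v/4+165)
E
python3 - <<'E'
from h import *
from scipy.optimize import least_squares
np.set_printoptions(precision=1,suppress=True)
pts=[("scene",S(93,403),50,-150),("scene",S(113,414),62,-150),("scene",S(231,516),148,-150),("scene",S(248,524),160,-150),
("side",D(518,347),50,-150),("side",D(544,341),62,-150),("side",D(704,303),148,-150),("side",D(728,295),160,-150)]
W=[ray(n,*p,28)[:2] for n,p,_,_ in pts]; own=np.array([q[2:] for q in pts],float)
edge=[("scene",S(282,28)),("scene",S(165,92)),("scene",S(207,88)),("scene",S(283,48)),("side",D(25,102)),("side",D(62,187)),("side",D(70,180)),("side",D(47,104))]
E_=[ray(n,*p,28)[:2] for n,p in edge]
# y in own of rail end corners: outer rail outer edge y=160, inner outer edge y=50
ey=[160,50,62,148,160,50,62,148]
def f(x):
    c,s=np.cos(x[2]),np.sin(x[2]);R=np.array([[c,-s],[s,c]])
    a=((own@R.T+x[:2])-W).ravel()
    b=[((e-x[:2])@R)[1]-y for e,y in zip(E_,ey)]
    return np.r_[a,b]
best=min((least_squares(f,[600,0,t],loss="soft_l1",f_scale=3) for t in np.arange(0,6.28,1)),key=lambda o:o.cost)
x=best.x;print(x,f(x))
c,s=np.cos(x[2]),np.sin(x[2]);R=np.array([[c,-s],[s,c]])
print("edges own",np.array([(e-x[:2])@R for e in E_]))
for n,p in [("scene",S(352,324)),("side",D(520,178))]:
    w=ray(n,*p,36)[:2];print("disc",w,(w-x[:2])@R)
for n,p in [("scene",S(103,244)),("side",D(280,293))]:
    w=ray(n,*p,28)[:2];print("spare",w,(w-x[:2])@R)
for p in [(105,-150),(105,0),(74,74),(0,105),(-75,105)]: print(p,R@p+x[:2])
E
```

```text
[579.1  16.    0.1] [-2.3 -1.6 -2.7 -3.7 -3.7  0.2 -0.3 -1.6  2.6  1.9  1.5  1.9  3.1  1.8
  1.1 -0.   1.7  6.9 16.4 -3.2 -9.5  3.5 -3.1 -4. ]
edges own [[-124.4  161.7]
 [-123.2   56.9]
 [-108.    78.4]
 [-106.8  144.8]
 [-124.7  150.5]
 [-121.8   53.5]
 [-116.5   58.9]
 [-113.4  144. ]]
disc [690.2   3.1] [109.2 -24.1]
disc [684.5  -4.5] [102.7 -31.1]
spare [548.9 -53.8] [-37.2 -66.4]
spare [544.6 -62.7] [-42.3 -74.8]
(105, -150) [ 698.7 -122.6]
(105, 0) [683.6  26.6]
(74, 74) [645.3  97.1]
(0, 105) [568.5 120.5]
(-75, 105) [493.9 112.9]
```

```bash
python3 -m inch '[[[-0.09,0.09,0.15,0,0,0],[-0.18,0.18,0.3,0,0,0],[-0.27,0.26,0.45,0,0,0],[-0.365,0.345,0.6,0,0,0],[-0.365,0.345,0.6,0,0,0],[-0.365,0.345,0.6,0,0,0],[-0.365,0.345,0.6,0,0,0],[-0.365,0.345,0.6,0,0,0]]]' -1 40
python3 - <<'E'
from h import *
s=r.sense();print(s["eef_pos"],s["opening"],r.camera_info("wrist"))
im=save("wrist","pics/w1.png")
E
```

```text
clock: 0.77
eef_pos: [694.4, -72.4, 112.9]
tcp_rot: [3.14, -0.0, 1.571]
contact_force: [1.1, 0.3, -0.9]
opening: 0.001
grasp_force: 0.0
[694.37989024 -72.40793775 112.85414673] 0.0014990582157189455 {'K': array([[297.6750921 ,   0.        , 274.25641586],
       [  0.        , 297.6750921 , 213.42994853],
       [  0.        ,   0.        ,   1.        ]]), 'mount': array([[ 2.42710366e-04, -9.64653281e-01, -2.63522275e-01,
         6.68794388e+01],
       [ 9.99999909e-01,  3.26759515e-04, -2.75116380e-04,
         4.35451854e-01],
       [ 3.51500329e-04, -2.63522184e-01,  9.64653272e-01,
        -1.42475861e+02],
       [ 0.00000000e+00,  0.00000000e+00,  0.00000000e+00,
         1.00000000e+00]])}
```

View pics/w1.png

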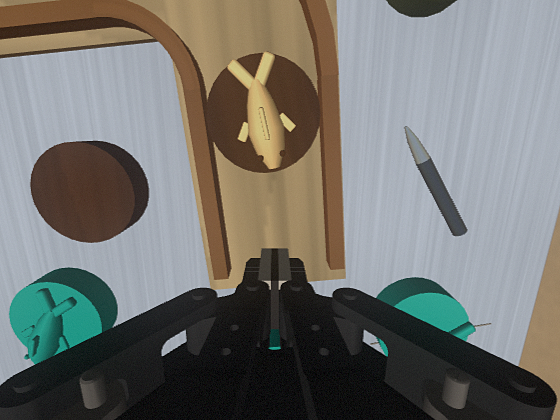

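The wrist view shows the disc centre at about (263,112), the rails' open ends at (222,276) and (337,268), and the fingers just inside the open end.

```bash
cat >> h.py <<'E'
def wray(u,v,z,s):
    from scipy.spatial.transform import Rotation as Ro
    c=r.camera_info("wrist");M=np.array(c["mount"]);R=Ro.from_euler("xyz",s["tcp_rot"]).as_matrix()
    o=R@M[:3,3]+s["eef_pos"];d=R@M[:3,:3]@np.linalg.solve(c["K"],[u,v,1.]);return o+d*(z-o[2])/d[2]
E
python3 - <<'E'
from h import *
np.set_printoptions(precision=1,suppress=True)
s=r.sense()
for n,u,v,z in [("disc",263,112,36),("discL",207,110,36),("discR",319,112,36),("inner rail end outer",213,279,28),("inner rail end inner",230,276,28),("outer rail end inner",328,268,28),("outer end outer",346,268,28),("inner rail up, outer edge",187,110,28),("outer rail up outer",338,60,28),("spare",83,192,28)]:
    w=wray(u,v,z,s)[:2];c,q=np.cos(.1),np.sin(.1);print(n,w,(w-[579.1,16])@np.array([[c,-q],[q,c]]))
E
```

```text
disc [687.1   8.2] [106.7 -18.6]
discL [648.    9.4] [ 67.9 -13.4]
discR [726.3   8.2] [145.7 -22.5]
inner rail end outer [ 643.5 -124.9] [  50.  -146.7]
inner rail end inner [ 657.9 -122.2] [  64.6 -145.3]
outer rail end inner [ 740.  -114.8] [ 147.  -146.2]
outer end outer [ 755.  -114.8] [ 162.  -147.7]
inner rail up, outer edge [631.9  10. ] [ 51.9 -11.3]
outer rail up outer [739.3  43. ] [162.1  10.9]
spare [546.5 -50.4] [-39.  -62.8]
```

```bash
python3 -m inch '[[[0,0,0.12,0,0,0],[0,0,0.24,0,0,0],[0,0,0.36,0,0,0],[0,0,0.48,0,0,0],[0,0,0.48,0,0,0],[0,0,0.48,0,0,0]]]'
python3 - <<'E'
from h import *
p=r.sense()["eef_pos"];print(p)
L1,L2=97,97+105*np.pi/2
def own(s):
    if s<L1:return (105,-97+s)
    if s<L2:
        a=(s-L1)/105;return (105*np.cos(a),105*np.sin(a))
    return (-(s-L2),105)
c,q=np.cos(.1),np.sin(.1);R=np.array([[c,-q],[q,c]])
W=lambda s:R@own(s)+[579.3,19]
for k in range(6):
    b=W(k*48); print(k,W(k*48+48).round(1),[[round(float(v),3) for v in ((W(k*48+6*j)-b)/200)[::-1]] for j in range(1,9)])
print("end",W(L2+20.5))
E
```

```text
clock: 1.32
eef_pos: [693.6, -72.4, 15.8]
tcp_rot: [-3.141, -0.0, 1.571]
contact_force: [1.0, -0.1, -0.4]
opening: -0.0
grasp_force: 0.0
[693.56681376 -72.36392208  15.78269349]
0 [688.7 -19.3] [[0.03, -0.003], [0.06, -0.006], [0.09, -0.009], [0.119, -0.012], [0.149, -0.015], [0.179, -0.018], [0.209, -0.021], [0.239, -0.024]]
1 [683.9  28.5] [[0.03, -0.003], [0.06, -0.006], [0.09, -0.009], [0.119, -0.012], [0.149, -0.015], [0.179, -0.018], [0.209, -0.021], [0.239, -0.024]]
2 [668.9  73.7] [[0.03, -0.004], [0.059, -0.009], [0.088, -0.016], [0.117, -0.024], [0.145, -0.035], [0.173, -0.046], [0.2, -0.06], [0.226, -0.075]]
3 [635.6 107.6] [[0.025, -0.016], [0.049, -0.034], [0.072, -0.053], [0.094, -0.074], [0.115, -0.095], [0.135, -0.118], [0.153, -0.142], [0.17, -0.167]]
4 [590.7 123.4] [[0.015, -0.026], [0.029, -0.052], [0.042, -0.08], [0.052, -0.108], [0.061, -0.136], [0.069, -0.165], [0.075, -0.195], [0.079, -0.224]]
5 [542.9 120.9] [[0.002, -0.03], [0.003, -0.06], [0.002, -0.09], [-0.001, -0.12], [-0.004, -0.15], [-0.007, -0.179], [-0.01, -0.209], [-0.013, -0.239]]
end [548.41990586 121.42885231]
```

```bash
python3 -m inch '[[[0.04,-0.003,0,0,0,0],[0.075,-0.006,0,0,0,0],[0.11,-0.009,0,0,0,0],[0.145,-0.012,0,0,0,0],[0.175,-0.015,0,0,0,0],[0.205,-0.018,0,0,0,0],[0.235,-0.021,0,0,0,0],[0.265,-0.024,0,0,0,0]]]'
python3 -m inch '[[[0.03,-0.003,0,0,0,0],[0.06,-0.006,0,0,0,0],[0.09,-0.009,0,0,0,0],[0.12,-0.012,0,0,0,0],[0.15,-0.015,0,0,0,0],[0.18,-0.018,0,0,0,0],[0.21,-0.021,0,0,0,0],[0.24,-0.024,0,0,0,0]]]'
python3 - <<'E'
from h import *
a=save("wrist","pics/w2.png")
E
```

```text
clock: 1.98
eef_pos: [689.1, -19.3, 15.3]
tcp_rot: [3.142, 0.0, 1.571]
contact_force: [0.3, -0.3, 0.7]
opening: 0.001
grasp_force: 0.2
clock: 2.65
eef_pos: [684.3, 28.6, 15.2]
tcp_rot: [-3.142, -0.0, 1.571]
contact_force: [-0.5, -1.1, -0.3]
opening: -0.0
grasp_force: 0.2
```

View pics/w2.png

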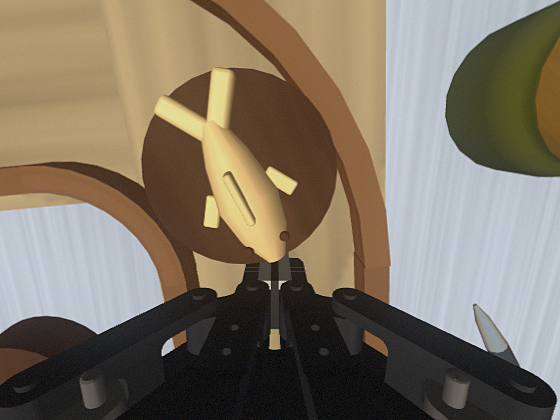

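The disc, at about (238,165), is entering the bend ahead of the fingers and lies flat. I'll carry on pushing.

```bash
python3 -m inch '[[[0.03,-0.004,0,0,0,0],[0.06,-0.009,0,0,0,0],[0.088,-0.016,0,0,0,0],[0.117,-0.024,0,0,0,0],[0.145,-0.035,0,0,0,0],[0.173,-0.046,0,0,0,0],[0.2,-0.06,0,0,0,0],[0.226,-0.075,0,0,0,0]]]'
python3 -m inch '[[[0.025,-0.016,0,0,0,0],[0.05,-0.034,0,0,0,0],[0.072,-0.053,0,0,0,0],[0.094,-0.074,0,0,0,0],[0.115,-0.095,0,0,0,0],[0.135,-0.118,0,0,0,0],[0.153,-0.142,0,0,0,0],[0.17,-0.167,0,0,0,0]]]'
python3 - <<'E'
from h import *
a=save("wrist","pics/w3.png")
E
```

```text
clock: 3.37
eef_pos: [669.1, 73.7, 15.3]
tcp_rot: [3.142, 0.0, 1.571]
contact_force: [0.4, -1.2, 0.0]
opening: 0.002
grasp_force: 0.3
clock: 4.03
eef_pos: [635.5, 107.6, 15.3]
tcp_rot: [3.142, -0.0, 1.571]
contact_force: [0.6, -0.0, -0.4]
opening: 0.001
grasp_force: 0.3
```

View pics/w3.png

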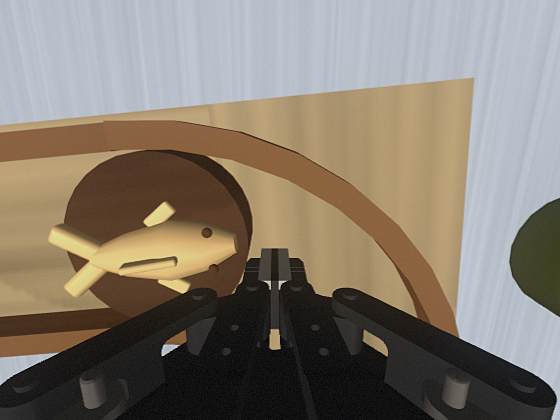

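The disc is round the bend at about (158,233), flat in the channel. I'll back off, lift slightly and turn the gripper so the linkage clears the fish on the last straight.

```bash
python3 -m inch '[[[-0.02,0.05,0,0,0,0],[-0.02,0.05,-0.2,0,0,-0.08],[-0.02,0.05,-0.2,0,0,-0.12],[-0.02,0.05,-0.2,0,0,-0.16],[-0.02,0.05,-0.2,0,0,-0.2],[-0.02,0.05,-0.2,0,0,-0.24],[-0.02,0.05,-0.2,0,0,-0.28],[-0.02,0.05,-0.2,0,0,-0.3]]]'
python3 -m inch '[[[0,0,0,0,0,-0.04],[0,0,0,0,0,-0.08],[0,0,0,0,0,-0.12],[0,0,0,0,0,-0.16],[0,0,0,0,0,-0.2],[0,0,0,0,0,-0.24],[0,0,0,0,0,-0.24],[0,0,0,0,0,-0.24]]]'
python3 - <<'E'
from h import *
np.set_printoptions(precision=1,suppress=True)
s=r.sense();print(s["eef_pos"],s["tcp_rot"],s["qpos"])
a=save("wrist","pics/w4.png")
c,q=np.cos(.1),np.sin(.1);R=np.array([[c,-q],[q,c]]);print("own",(s["eef_pos"][:2]-[579.3,19])@R)
E
```

```text
clock: 4.75
eef_pos: [647.1, 102.7, 55.4]
tcp_rot: [3.141, 0.001, 2.452]
contact_force: [0.1, -0.5, -0.7]
opening: 0.001
grasp_force: 0.0
clock: 5.42
eef_pos: [646.7, 102.9, 55.4]
tcp_rot: [-3.142, 0.0, -3.087]
contact_force: [0.0, -0.3, -0.1]
opening: -0.003
grasp_force: 0.0
[646.7 102.9  55.4] [-3.1  0.  -3.1] [ 0.2  0.6  1.7 -0.   0.9 -1.5]
own [75.5 76.7]
```

View pics/w4.png

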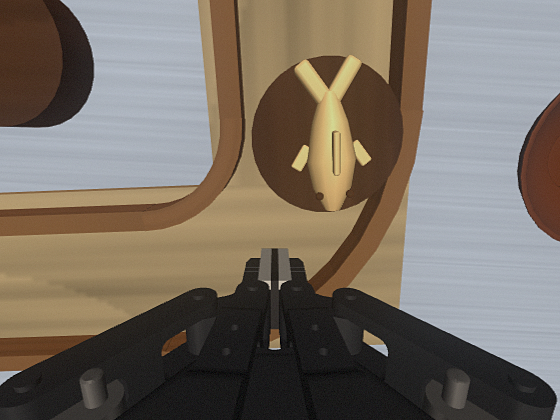

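The disc is at (327,133), free and flat in the last straight. I'll lower and push on.

```bash
python3 -m inch '[[[0,0,0.1,0,0,0],[0,0,0.2,0,0,0],[0,0,0.2,0,0,0],[0.03,0.016,0.2,0,0,0],[0.06,0.033,0.2,0,0,0],[0.09,0.051,0.2,0,0,0],[0.12,0.068,0.2,0,0,0],[0.15,0.081,0.2,0,0,0]]]'
python3 -m inch '[[[0.03,0.012,0,0,0,0],[0.06,0.022,0,0,0,0],[0.09,0.031,0,0,0,0],[0.12,0.036,0,0,0,0],[0.15,0.04,0,0,0,0],[0.18,0.043,0,0,0,0],[0.21,0.044,0,0,0,0],[0.23,0.044,0,0,0,0]]]'
python3 - <<'E'
from h import *
np.set_printoptions(precision=1,suppress=True)
s=r.sense()
a=save("wrist","pics/w5.png")
c,q=np.cos(.1),np.sin(.1);R=np.array([[c,-q],[q,c]]);print("own",(s["eef_pos"][:2]-[579.3,19])@R)
E
```

```text
clock: 6.13
eef_pos: [614.9, 118.3, 16.3]
tcp_rot: [3.141, 0.001, -3.083]
contact_force: [-0.5, 1.0, 0.8]
opening: -0.001
grasp_force: 0.2
clock: 6.8
eef_pos: [567.7, 123.6, 15.2]
tcp_rot: [-3.141, -0.001, -3.083]
contact_force: [-0.2, 0.4, 0.3]
opening: 0.0
grasp_force: 0.2
own [ -1.1 105.3]
```

View pics/w5.png

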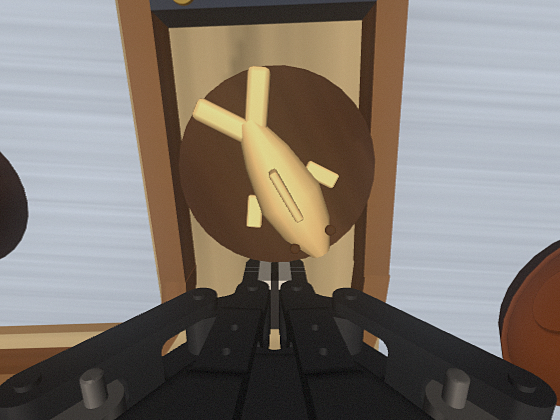

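The disc is centred in the channel at about (278,163), roughly 20 mm short of the stop. I'll creep forward until it makes contact.

```bash
python3 -m inch '[[[0.02,0,0,0,0,0],[0.04,0,0,0,0,0],[0.06,0,0,0,0,0],[0.075,0,0,0,0,0],[0.085,0,0,0,0,0],[0.09,0,0,0,0,0],[0.095,0,0,0,0,0],[0.095,0,0,0,0,0]]]'
python3 -m inch '[[[0.005,0,0,0,0,0],[0.01,0,0,0,0,0],[0.01,0,0,0,0,0],[0.015,0,0,0,0,0],[0.015,0,0,0,0,0]]]'
```

```text
clock: 7.52
eef_pos: [549.6, 122.6, 15.3]
tcp_rot: [-3.142, -0.0, -3.083]
contact_force: [0.2, 0.3, 0.1]
opening: 0.002
grasp_force: 0.0
clock: 7.93
eef_pos: [546.6, 122.4, 15.3]
tcp_rot: [-3.142, -0.0, -3.083]
contact_force: [0.2, 0.8, -0.4]
opening: -0.003
grasp_force: 0.0
```

```bash
for i in 1; do :; done; python3 -m inch '[[[0.005,0,0,0,0,0],[0.01,0,0,0,0,0],[0.01,0,0,0,0,0],[0.01,0,0,0,0,0]]]' | grep -E "eef|cont"
python3 -m inch '[[[0.005,0,0,0,0,0],[0.01,0,0,0,0,0],[0.01,0,0,0,0,0],[0.01,0,0,0,0,0]]]' | grep -E "eef|cont"
python3 - <<'E'
from h import *
save("wrist","pics/w6.png")
E
```

```text
eef_pos: [545.6, 122.5, 15.6]
contact_force: [3.5, 0.2, 0.2]
eef_pos: [545.5, 122.6, 16.1]
contact_force: [9.1, 0.2, -0.7]
```

View pics/w6.png

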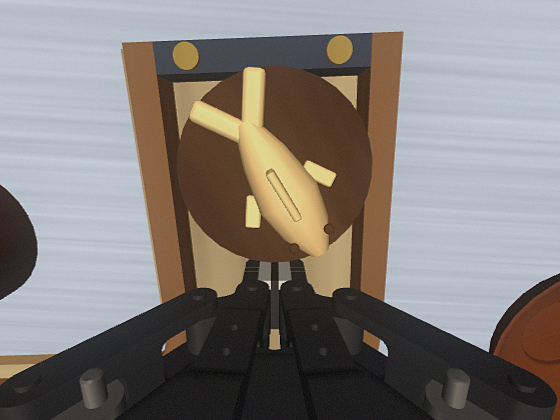

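The disc, at (275,163), is against the stop: its top edge meets the bar at about row 67. The 9 N reaction with no further travel agrees. Now I'll back off and lift clear.

```bash
python3 -m inch '[[[-0.015,0,0,0,0,0],[-0.03,0,0,0,0,0],[-0.07,0,0,0,0,0],[-0.12,0,0,0,0,0],[-0.12,0,-0.15,0,0,0],[-0.12,0,-0.3,0,0,0],[-0.12,0,-0.45,0,0,0],[-0.12,0,-0.5,0,0,0]]]'
python3 -m inch '[[[0,0,0,0,0,0],[0,0,0,0,0,0],[0,0,0,0,0,0]]]'
python3 - <<'E'
from h import *
np.set_printoptions(precision=1,suppress=True)
s=r.sense();a=save("wrist","pics/w7.png")
E
```

```text
clock: 9.32
eef_pos: [569.3, 124.1, 119.2]
tcp_rot: [3.141, 0.005, -3.084]
contact_force: [1.5, -1.4, 0.1]
opening: 0.005
grasp_force: 0.0
clock: 9.57
eef_pos: [565.8, 123.4, 113.8]
tcp_rot: [-3.141, -0.002, -3.083]
contact_force: [0.4, -0.1, -0.7]
opening: 0.004
grasp_force: 0.0
```

View pics/w7.png

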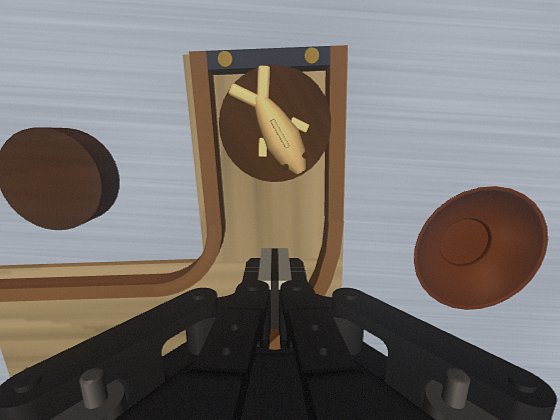

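The disc, at about (275,123), still rests against the stop, flat and untouched. The spare, at about (55,178), hasn't been disturbed. I'll hand it in.

```bash
python3 -c "
from rig import r
print(r.sign_off())"
```

```text
the job is handed in; nothing more can be done
None
```

The fish disc was pushed flat round the bend to the steel stop (9 N against it) and released; the spare disc stayed put, and the job was handed in at about 9.6 s.

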